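# Clear the jig and lay a half-lapped battery brick

### The job

Clear the wooden batten that lies askew off the bricks in the assembly jig and lay it flat in the cardboard tray. Then lay the spare battery brick on top of them, parallel to those below and half-lapped over the joint beside the side stop: first slide it sideways until its long side presses firmly against the half-brick spacer, then push it endways until its end presses firmly against the back stop. Treat the cells gently (no dropping or ramming), do not shift the lower bricks, and leave the tape roll, cutters and knife alone.

Things in the scene. Friction and masses are not known exactly. Their poses are not given: they have to be found in the camera images.
- jig: Fixed wooden jig, base board 200 x 270 x 15 mm; origin at the centre of its underside, z up. Its bricks lie lengthwise along its x. Back stop at its -x side (near the robot), side stop at +y; +x and -y sides open. In this frame: back stop's face x = -60 mm, spacer's face y = +60.5, top of the lower course z = 80. A brick properly laid has its origin at about x = 0, y = +30.5, z = 80 mm.
- back_stop: Fixed chipboard upright of the jig, 18 mm thick, 200 mm long along the jig's y, its top 125 mm above the bench (45 mm above the lower course). Origin on its face (that towards +x), at the board's top, z up; axes as the jig's. Rigid.
- side_stop: Fixed upright at the jig's +y side, with a half-brick wooden spacer (120 x 31.5 x 64 mm) on it above the lower course, over the outermost brick; top 145 mm above the bench, level with a laid brick. Origin straight below the spacer's face (towards -y), at the board's top; axes as the jig's. Rigid; no room for a finger between spacer and laid brick.
- brick: Spare battery brick, loose on the bench: 18 lilac cells in black frames, a box 120 (its x) x 60 (y) x 65 mm high, 0.5-0.8 kg; grip across 60 mm. Origin at the centre of its underside. Same either way round. On the course, sliding it takes 3 to 10 N; pushed sideways high up it leans and jams, so push near its foot. Firmly home: some N more than sliding takes (16 N in all is ample); over 60 N is ramming.
- course_a: Lower brick next to the side stop, like the spare brick, loose, standing on the jig's board (underside 15 mm and top 80 mm above the bench). Origin at the centre of its underside.
- course_b: Middle lower brick, same kind; its joint with course_a is the one to bridge.
- course_c: Outermost lower brick on the jig's open -y side, same kind.
- batten: Plain wooden clamping block (the batten), 130 (its x) x 50 (its y) x 42 mm high, 0.2 kg, lying loose and askew on top of the lower course. Origin at the centre of its underside.
- tray: Fixed open cardboard tray, outside 200 (its x) x 130 (its y) x 40 mm high, walls and floor 5 mm. Origin at the centre of its underside.
- tape_roll: Bystander: roll of tape lying flat, 100 mm across, 30 mm high. Origin at the centre of its underside.
- cutters: Bystander: yellow-handled cutters, 170 mm long along its x, 13 mm high. Origin near the middle.
- knife: Bystander: red utility knife, 180 mm long along its x, 18 mm high. Origin below the handle's middle.

How it is judged:
On the way, in this order (a step that is already met when the one before it is completed fails the run):
1. the batten lies flat in the tray, let go (x of batten in the frame of tray between -0.08 and 0.08 m and y of batten in the frame of tray between -0.045 and 0.045 m and z of batten in the frame of tray below 0.03 m and angle between batten's own z axis and vertical below 0.15 rad and linear speed of batten below 0.02 m/s and contact force between batten and the fingers below 0.1 N), for 0.2 s.
2. the brick, on the lower course, is pressed sideways against the spacer (over 2 N) (z of brick in the frame of jig between 0.077 and 0.083 m and angle between brick's own z axis and vertical below 0.05 rad and contact force between brick and side_stop above 2 N and y of brick in the frame of jig above 0.027 m), for 0.05 s.
3. then the brick is pressed endways against the back stop (over 2 N) (z of brick in the frame of jig between 0.077 and 0.083 m and angle between brick's own z axis and vertical below 0.05 rad and contact force between brick and back_stop above 2 N and x of brick in the frame of jig below 0.003 m), for 0.05 s.
At the end, for the whole second after the job is handed in: The brick lies level on the lower course, at rest, within 3 mm of touching both the half-brick spacer and the back stop and parallel to the jig within 2 degrees; the batten lies flat in the tray (x of batten in the frame of tray between -0.08 and 0.08 m and y of batten in the frame of tray between -0.045 and 0.045 m and z of batten in the frame of tray below 0.03 m and angle between batten's own z axis and vertical below 0.15 rad and z of brick in the frame of jig between 0.077 and 0.083 m and angle between brick's own z axis and vertical below 0.05 rad and y of brick in the frame of jig between 0.0275 and 0.033 m and x of brick in the frame of jig between -0.003 and 0.003 m and angle between the x axis of brick and the x axis of jig, either way round below 0.035 rad and linear speed of each of brick, batten below 0.01 m/s).
It fails at once if a lower brick is shifted by more than 8 mm (distance of any of course_a, course_b, course_c from where it was at the start of the episode above 0.008 m).
It fails at once if a bystander is moved by more than 20 mm (distance of any of tape_roll, cutters, knife from where it was at the start of the episode above 0.02 m).
It fails at once if the brick is rammed into a stop (over 60 N) or dropped on the lower bricks (over 80 N) (contact force between brick and back_stop above 60 N or contact force between brick and side_stop above 60 N or contact force between brick and course_a above 80 N or contact force between brick and course_b above 80 N or contact force between brick and course_c above 80 N).
It fails at once if the brick is tipped over (angle between brick's own z axis and vertical above 0.6 rad).
It also fails if it takes over 67 s, if anything falls off the work surface, if the arm or the gripper's body presses on something with over 40 N, if the wrist force passes 120 N, or if a joint passes its speed limit or range.

### The arm

A 7-joint arm with a two-finger parallel gripper is mounted at the origin on the work surface. World frame = base frame: x ahead of the robot, y to its left, z up, the work surface at z = 0. Lengths are in m, angles in rad, forces in N, time in s.
With the tool pointing down it reaches from about 0.425 to 0.875 m from the base axis. Payload 4.7 kg.
Tool frame: the origin (TCP) lies at the very end of the fingers, on their centre line; the grasp point (between the pads) lies 19 mm behind it; z points along the fingers, y is the line along which they close (so a half turn about z gives the same grasp; the last joint's range is limited). The gripper opens to 87 mm and grips with 3 to 60 N. Pads are 19 mm wide; open, the fingers measure 117 mm over their backs; the gripper's body (75 mm by 190 mm) begins 51 mm behind the grasp point.
Start: joints at [1.257, 0.321, -0.07, 1.45, 0.023, 1.371, -0.057], TCP at [0.209, -0.615, 0.223] pointing down, gripper open.
Joint ranges: [-2.86, 2.86], [-0.3, 2.09], [-1.38, 1.24], [0.06, 2.45], [-1.56, 4.7], [0.09, 2.05], [-2.69, 2.69]. Speed limits (rad/s): [2.57, 2.57, 3.14, 3.14, 3.14, 3.14, 3.14].

### API

Orientations are given as a rotation vector (axis times angle).
In Python, from bench import ctrl gives the robot as it stands.
- The arm moves only by the tool jog_arm, never from a script. Its argument "commands" is a list of rows, each a list of 7 numbers: the opening, from 0 (shut) to 1 (fully open), then the shift along the world's x, y, z scaled (see below), then the turn, a rotation vector about the world's x, y, z scaled (see below). A call has exactly 5 rows; each row is the pose to reach, as a shift and turn from the pose commanded when the call began; what a row does not reach only later rows make up. The controller multiplies each number of a shift by 0.5 m and each number of a turn by 30 degrees. A row lasts 1/12 s, in which the tool goes at most 41.7 mm and 7.16 degrees, less where a joint would pass 70% of its speed; a pose out of reach is approached as far as the arm can. A call with a number of a shift or a turn outside -1 to 1 is refused whole. A call with a gripper value outside its range is refused whole. The fingers move at their own pace and stop on an object; "grip_force" is the grip in N (left out, the last holds). Time passes only in rows, so rows that repeat a pose let the fingers close, or fill a call up. It gives the time, the measured TCP pose, the force, the opening and the grip force at its end, in the units of the state.
- ctrl.get_state(): the state, without advancing time (a new reading comes with each control period).
- ctrl.get_image(name): name is "side" or "top"; returns a dict with "frame" (420x560x3 uint8, red, green, blue), "vfov" (degrees; the focal length in pixels is half the picture's height over the tangent of half this angle, whatever the lens; pixels are square), "cx", "cy" (the principal point, pixels), "camera_from_world" (4x4, takes a point from world to camera coordinates). Camera axes: x right, y down, z forward; pixel columns grow to the right and rows downward; lengths in m; the calibration is good to about 2 mm. A picture is of the moment at which its call begins. There is no depth.
- ctrl.close_job(): hands the job in; it is judged then, once.
The state is a dict: "time": time; "joint_positions": joint angles; "qd": joint speeds; "joint_torque": joint torques, N m; "position": TCP position; "tool_rot": TCP orientation; "ft_force": force on the tool from outside, world axes, zero at the start; "torque": the same for the moment, N m; "grip_width": opening from 0.0 (shut) to 1.0 (fully open); "grip_force": force on a finger pad.
Only numpy, scipy, OpenCV 4.12 (cv2) and the standard library are available. Lean on these libraries where they do the work, as an engineer would, in place of code of your own. Each camera call takes 0.05 s, during which the arm holds its last target. There are 200 camera calls.

## Working session

There is one attempt and no reset: what is moved stays moved. The work goes in short steps, Python scripts to look and compute and a tool call to move; the robot and the scene stay as the last step left them, time stands still between calls to the robot, and variables do not carry over. Pictures are saved under pics/ and viewed, at most 12 in all, crops included, and the job is handed in when it is done.

Besides the shell and the picture viewer there is one more tool, called after "Emit:" by a JSON object that holds its "name" and its "arguments", one argument or row to a line. jog_arm: Moves the arm, as the interface text tells. Shifts and turns lie within -1 to 1; 1 stands for 0.5 m of shift or 30 degrees of turn. Its arguments: {"type":"object","properties":{"commands":{"type":"array","items":{"type":"array","items":{"type":"number","minimum":-1,"maximum":1}}},"grip_force":{"type":"number"}},"required":["commands"]}

```bash
mkdir -p pics; ls
cat > h.py <<'E'
import numpy as np, cv2
from bench import ctrl
def snap(n,f):
    d=ctrl.get_image(n); cv2.imwrite('pics/'+f,d['frame'][:,:,::-1]); d.pop('frame'); 
    np.save('pics/%s_cal.npy'%n,d,allow_pickle=True); return d
def cal(n): return np.load('pics/%s_cal.npy'%n,allow_pickle=True).item()
def pix(d,P):
    f=210/np.tan(np.radians(d['vfov'])/2); T=np.array(d['camera_from_world'])
    c=T[:3,:3]@np.array(P)+T[:3,3]; return np.array([d['cx']+f*c[0]/c[2], d['cy']+f*c[1]/c[2]])
def ray(d,u,v,z):
    f=210/np.tan(np.radians(d['vfov'])/2); T=np.array(d['camera_from_world'])
    r=T[:3,:3].T@np.array([(u-d['cx'])/f,(v-d['cy'])/f,1]); o=-T[:3,:3].T@T[:3,3]
    return (o+r*(z-o[2])/r[2])[:2]
E
python3 - <<'E'
from h import *
for n in('top','side'):
    d=snap(n,n+'0.png'); print(n,d)
print(ctrl.get_state())
E
```

```text
pics
top {'vfov': 53.328431912598255, 'cx': 276.42232525674206, 'cy': 213.4471225538932, 'camera_from_world': array([[-6.57542473e-03, -9.99977386e-01, -1.41097103e-03,
        -2.97874936e-02],
       [-9.92104229e-01,  6.70036396e-03, -1.25236989e-01,
         5.34188050e-01],
       [ 1.25243611e-01,  5.76343927e-04, -9.92125852e-01,
         1.04351782e+00],
       [ 0.00000000e+00,  0.00000000e+00,  0.00000000e+00,
         1.00000000e+00]])}
side {'vfov': 43.01734303079374, 'cx': 282.28184294228487, 'cy': 219.20756502372285, 'camera_from_world': array([[-0.99934698, -0.03452303, -0.01066674,  0.52436422],
       [-0.01652344,  0.69915649, -0.71477771,  0.09869095],
       [ 0.03213402, -0.71413469, -0.69927037,  1.34795789],
       [ 0.        ,  0.        ,  0.        ,  1.        ]])}
{'time': 0.1, 'joint_positions': array([ 1.25706966,  0.32175267, -0.07005292,  1.45153578,  0.02261963,
        1.3708106 , -0.05690649]), 'qd': array([-0.00055837, -0.00068565, -0.00021109, -0.00275248, -0.00043352,
        0.00012048,  0.0006047 ]), 'joint_torque': array([-9.40056962e-04, -4.92571807e+01, -4.06235782e-01, -3.13397419e+01,
       -6.42072642e-02,  3.94669280e-02,  5.78363597e-05]), 'position': array([ 0.20906128, -0.61494292,  0.22157683]), 'tool_rot': array([-3.09783411e+00, -5.12364897e-01,  6.29005293e-04]), 'ft_force': array([ 0.99006176,  0.57562793, -0.20058158]), 'torque': array([ 0.07725212,  0.01768362, -0.00164377]), 'grip_force': 0.0, 'grip_width': 0.9995134140001757}
```

View pics/top0.png

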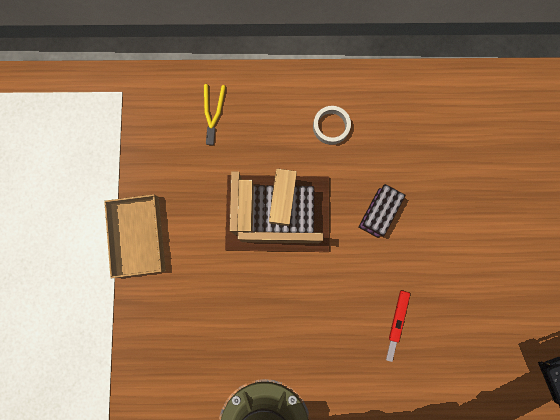

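View pics/side0.png

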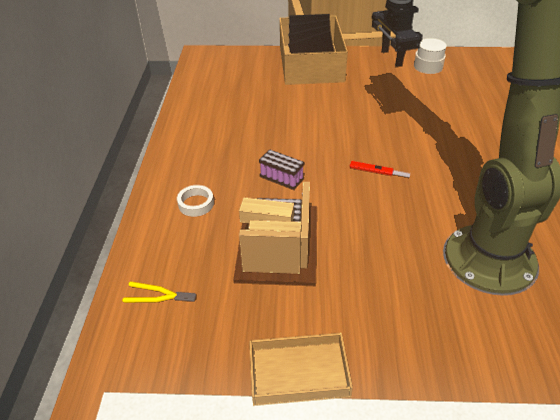

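Top view: jig at about (278,213), batten (284,196), tray (135,236), spare brick (383,211), knife (398,325), roll (332,125) and cutters (213,115). The side view agrees. I'll enlarge to get accurate corners.

Run:
```python
import cv2,numpy as np
a=cv2.imread('pics/top0.png');b=cv2.imread('pics/side0.png')
A=cv2.resize(a[165:255,220:420],None,fx=4,fy=4,interpolation=cv2.INTER_CUBIC)
cv2.imwrite('pics/c1.png',A)
B=cv2.resize(b[145:290,225:325],None,fx=4,fy=4,interpolation=cv2.INTER_CUBIC)
C=cv2.resize(a[185:285,95:180],None,fx=4,fy=4,interpolation=cv2.INTER_CUBIC)
o=np.zeros((580,740,3),np.uint8);o[:,:400]=B;o[:400,400:]=C
cv2.imwrite('pics/c2.png',o)
```

```text
(no output)
```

View pics/c1.png

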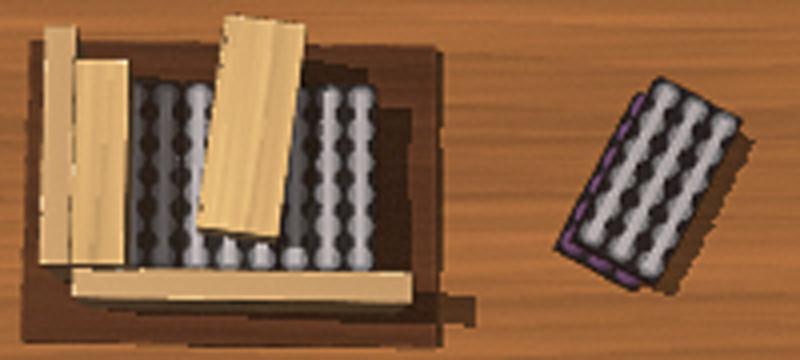

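View pics/c2.png

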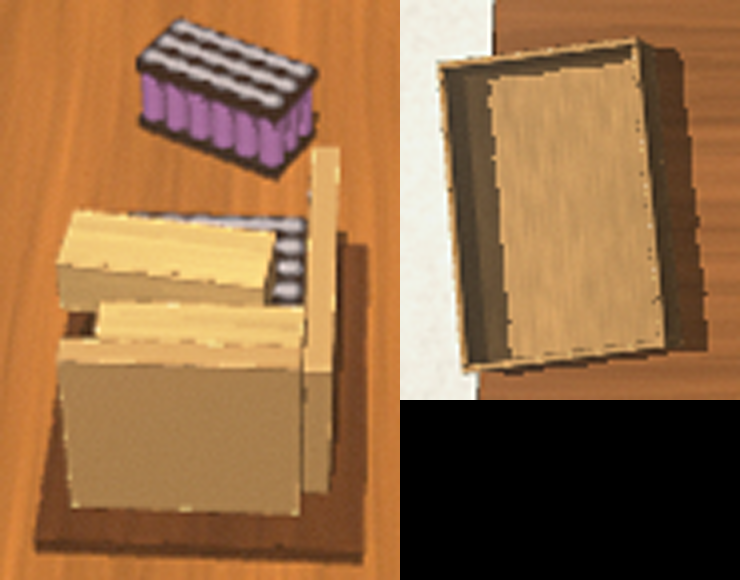

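c1/c2 show batten top corners at (226,15)…(278,237), brick top at (661,78)…(652,284), the spacer face line at x≈127, the back-stop face line at y≈269 and clean tray rim corners. Fitting poses to known rectangles.

```bash
cat > fit.py <<'E'
from h import *
from scipy.optimize import least_squares
d=cal('top'); ds=cal('side')
def t1(p): return [220+(p[0]+.5)/4-.5,165+(p[1]+.5)/4-.5]
def t2(p): return [95+(p[0]-400+.5)/4-.5,185+(p[1]+.5)/4-.5]
def s2(p): return [225+(p[0]+.5)/4-.5,145+(p[1]+.5)/4-.5]
def fit(name,loc,uv,g,cam=None,suv=(),sloc=()):
    def W(q,l):
        c,s=np.cos(q[2]),np.sin(q[2]); return [q[0]+c*l[0]-s*l[1],q[1]+s*l[0]+c*l[1],l[2]]
    def r(q): return np.concatenate([pix(d,W(q,l))-u for l,u in zip(loc,uv)]+[pix(ds,W(q,l))-u for l,u in zip(sloc,suv)])
    o=least_squares(r,g,loss='soft_l1'); print(name,o.x.round(4),np.degrees(o.x[2]).round(1),'res',o.fun.round(1)); return o.x
rect=lambda a,b,z:[[a,b,z],[a,-b,z],[-a,-b,z],[-a,b,z]]  # top view order: TL,TR,BR,BL
if __name__=='__main__':
    fit('batten',rect(.065,.025,.122),[t1(p) for p in[(226,15),(305,23),(278,237),(198,229)]],[.6,0,0],
      suv=[s2(p) for p in[(78,211),(58,262),(265,288),(275,233)]],sloc=[[.065,-.025,.122],[.065,.025,.122],[-.065,.025,.122],[-.065,-.025,.122]])
    fit('brick',rect(.06,.03,.065),[t1(p) for p in[(661,78),(742,121),(652,284),(575,244)]],[.6,-.2,-.4],
      suv=[s2(p) for p in[(182,18),(137,68),(275,112),(318,72)]],sloc=rect(.06,.03,.065)[1:2]+rect(.06,.03,.065)[0:1]+rect(.06,.03,.065)[3:]+rect(.06,.03,.065)[2:3])
    fit('jig board only',rect(.1,.135,.015),[t1(p) for p in[(30,40),(440,45),(440,347),(22,342)]],[.6,0,0])
    # stops: spacer face line y=.0605 x -.06..+.06 z .145 ; back stop face top
    fit('jig',rect(.1,.135,.015)+[[.06,.0605,.145],[-.06,.0605,.145]],[t1(p) for p in[(30,40),(440,45),(440,347),(22,342),(129,60),(125,265)]],[.6,0,0],
      sloc=[[.06,.0605,.145],[.1,.135,.015],[-.1,.135,.015]],suv=[s2(p) for p in[(100,302),(37,550),(362,560)]])
    fit('tray',rect(.1,.065,.04),[t2(p) for p in[(440,62),(640,40),(665,347),(465,370)]],[.55,.3,0])
    for z,p in((.125,(72,268)),(.125,(412,270)),(.145,(129,60)),(.145,(125,265))): print(p,ray(d,*t1(p),z))
E
python3 fit.py
```

```text
batten [ 0.5642 -0.0481 -0.1371] -7.9 res [-0.5 -0.1  0.5  0.5  0.3  0.6 -0.7 -0.1 -1.1 -0.4 -0.7  0.3 -0.  -0.3
  0.7 -0.3]
brick [ 0.537  -0.3021 -0.5217] -29.9 res [-0.5 -0.5  0.4  0.3  0.7  1.1 -1.4 -0.8 -0.6 -0.1 -0.6 -1.8  0.5  0.9
  0.5 -0.5]
jig board only [ 0.5386 -0.0371 -0.0193] -1.1 res [ 0.3 -0.1 -0.4 -0.1 -0.1  0.1  0.2  0.1]
jig [ 0.5384 -0.0359 -0.018 ] -1.0 res [-0.2  0.  -0.9 -0.1 -0.5  0.1 -0.2  0.2 -0.1  0.1 -0.1  0.2 -0.2 -0.3
 -1.  -2.8  0.5 -2.5]
tray [0.4795 0.3327 0.1142] 6.5 res [-0.1 -0.3  0.2 -0.8  0.7  0.2 -0.9  0.8]
(72, 268) [0.48012716 0.05776875]
(412, 270) [ 0.47762138 -0.14129673]
(129, 60) [0.59975885 0.02328403]
(125, 265) [0.47999044 0.02548629]
```

Emit:
{"name": "jog_arm", "arguments": {
  "commands": [
    [1,0.036,0.057,0,0,0,-0.045],
    [1,0.071,0.113,0,0,0,-0.09],
    [1,0.107,0.17,0,0,0,-0.135],
    [1,0.142,0.227,0,0,0,-0.18],
    [1,0.178,0.284,0,0,0,-0.222]
  ],
  "grip_force": 25
}}

```text
time: 0.52
position: [0.2986, -0.4718, 0.2221]
tool_rot: [-3.124, -0.329, 0.001]
ft_force: [0.5, -0.1, -0.3]
grip_width: 1.007
grip_force: 0.0
```

Emit:
{"name": "jog_arm", "arguments": {
  "commands": [
    [1,0.036,0.057,0,0,0,-0.045],
    [1,0.071,0.113,0,0,0,-0.09],
    [1,0.107,0.17,0,0,0,-0.135],
    [1,0.142,0.227,0,0,0,-0.18],
    [1,0.178,0.284,0,0,0,-0.222]
  ]
}}

```text
time: 0.93
position: [0.3875, -0.3298, 0.2223]
tool_rot: [-3.138, -0.148, 0.001]
ft_force: [0.7, -0.6, -0.2]
grip_width: 1.003
grip_force: 0.0
```

Emit:
{"name": "jog_arm", "arguments": {
  "commands": [
    [1,0.036,0.057,0,0,0,-0.045],
    [1,0.071,0.113,0,0,0,-0.09],
    [1,0.107,0.17,0,0,0,-0.135],
    [1,0.142,0.227,0,0,0,-0.18],
    [1,0.178,0.284,0,0,0,-0.222]
  ]
}}

```text
time: 1.35
position: [0.4765, -0.1879, 0.2223]
tool_rot: [3.141, -0.035, -0.001]
ft_force: [-0.6, -0.0, -0.3]
grip_width: 1.0
grip_force: 0.0
```

Emit:
{"name": "jog_arm", "arguments": {
  "commands": [
    [1,0.036,0.057,0,0,0,-0.045],
    [1,0.071,0.113,0,0,0,-0.09],
    [1,0.107,0.17,0,0,0,-0.135],
    [1,0.142,0.227,0,0,0,-0.18],
    [1,0.178,0.284,0,0,0,-0.222]
  ]
}}

```text
time: 1.77
position: [0.5656, -0.0461, 0.2223]
tool_rot: [3.134, -0.217, -0.001]
ft_force: [0.9, -0.2, -0.2]
grip_width: 1.0
grip_force: 0.0
```

Emit:
{"name": "jog_arm", "arguments": {
  "commands": [
    [1,-0.002,-0.004,-0.06,0,0,0],
    [1,-0.002,-0.004,-0.12,0,0,0],
    [1,-0.002,-0.004,-0.18,0,0,0],
    [1,-0.002,-0.004,-0.23,0,0,0],
    [1,-0.002,-0.004,-0.26,0,0,0]
  ]
}}

```text
time: 2.18
position: [0.5619, -0.0493, 0.089]
tool_rot: [-3.134, 0.215, 0.008]
ft_force: [-0.4, -0.6, -0.3]
grip_width: 0.998
grip_force: 0.0
```

Emit:
{"name": "jog_arm", "arguments": {
  "commands": [
    [0.4,0,0,0,0,0,0],
    [0.4,0,0,0,0,0,0],
    [0.4,0,0,0,0,0,0],
    [0.4,0,0,0,0,0,0],
    [0.4,0,0,0,0,0,0]
  ]
}}

```text
time: 2.6
position: [0.5653, -0.0495, 0.0942]
tool_rot: [3.134, -0.215, 0.004]
ft_force: [0.8, -0.1, 0.1]
grip_width: 0.708
grip_force: 0.0
```

Emit:
{"name": "jog_arm", "arguments": {
  "commands": [
    [0.4,0,0,0,0,0,0],
    [0.4,0,0,0,0,0,0],
    [0.4,0,0,0,0,0,0],
    [0.4,0,0,0,0,0,0],
    [0.4,0,0,0,0,0,0]
  ]
}}

```text
time: 3.02
position: [0.5648, -0.0494, 0.0934]
tool_rot: [3.134, -0.215, 0.002]
ft_force: [-0.3, -0.1, 5.0]
grip_width: 0.574
grip_force: 25.0
```

Emit:
{"name": "jog_arm", "arguments": {
  "commands": [
    [0.4,0,0,0.03,0,0,0],
    [0.4,0,0,0.08,0,0,0],
    [0.4,0,0,0.14,0,0,0],
    [0.4,0,0,0.2,0,0,0],
    [0.4,0,0,0.24,0,0,0]
  ]
}}

```text
time: 3.43
position: [0.5646, -0.0494, 0.2146]
tool_rot: [3.134, -0.215, 0.002]
ft_force: [1.2, 0.1, -2.4]
grip_width: 0.571
grip_force: 25.0
```

Emit:
{"name": "jog_arm", "arguments": {
  "commands": [
    [0.4,-0.01,0.05,0,0,0,0.03],
    [0.4,-0.03,0.13,0,0,0,0.08],
    [0.4,-0.05,0.21,0,0,0,0.13],
    [0.4,-0.067,0.29,0,0,0,0.18],
    [0.4,-0.085,0.37,0,0,0,0.24]
  ]
}}

```text
time: 3.85
position: [0.5205, 0.1368, 0.2119]
tool_rot: [3.141, -0.017, -0.002]
ft_force: [1.2, -1.0, -2.8]
grip_width: 0.573
grip_force: 25.0
```

Emit:
{"name": "jog_arm", "arguments": {
  "commands": [
    [0.4,-0.017,0.08,0,0,0,0.05],
    [0.4,-0.035,0.16,0,0,0,0.1],
    [0.4,-0.053,0.24,0,0,0,0.15],
    [0.4,-0.07,0.32,0,0,0,0.2],
    [0.4,-0.085,0.38,0,0,0,0.24]
  ]
}}

```text
time: 4.27
position: [0.4772, 0.3289, 0.212]
tool_rot: [-3.135, -0.185, 0.002]
ft_force: [-0.4, 0.3, -1.5]
grip_width: 0.575
grip_force: 25.0
```

Emit:
{"name": "jog_arm", "arguments": {
  "commands": [
    [0.4,0,0.012,0,0,0,0],
    [0.4,0,0.012,-0.03,0,0,0],
    [0.4,0,0.012,-0.08,0,0,0],
    [0.4,0,0.012,-0.12,0,0,0],
    [0.4,0,0.012,-0.14,0,0,0]
  ]
}}

```text
time: 4.68
position: [0.4777, 0.3298, 0.139]
tool_rot: [3.134, 0.179, -0.007]
ft_force: [-0.1, -1.5, -2.9]
grip_width: 0.574
grip_force: 25.0
```

Run:
```python
from h import *
snap('top','t1.png');s=ctrl.get_state();print(s['position'],s['tool_rot'],s['grip_width'],s['joint_positions'])
a=cv2.imread('pics/t1.png')
cv2.imwrite('pics/t1c.png',cv2.resize(a[165:315,90:340],None,fx=3,fy=3,interpolation=cv2.INTER_CUBIC))
```

```text
[0.47726453 0.3294225  0.13810475] [ 3.13308819  0.1787291  -0.009831  ] 0.5700623585756985 [ 0.0406903   0.33983509 -0.82411793  1.70784998  0.26235213  1.21674348
 -2.30544176]
```

View pics/t1c.png

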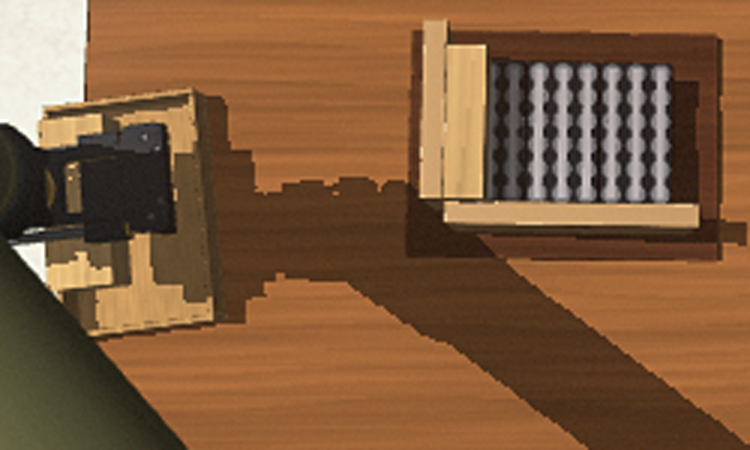

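The picture shows the batten held over the tray (about (110,190)), inside its walls, and the course cleared and undisturbed. Lowering and letting go.

Emit:
{"name": "jog_arm", "arguments": {
  "commands": [
    [0.4,0.004,0.006,-0.06,0,0,0],
    [0.4,0.004,0.006,-0.12,0,0,0],
    [0.4,0.004,0.006,-0.17,0,0,0],
    [0.4,0.004,0.006,-0.21,0,0,0],
    [0.4,0.004,0.006,-0.225,0,0,0]
  ]
}}

```text
time: 5.15
position: [0.48, 0.333, 0.0274]
tool_rot: [3.134, 0.178, -0.006]
ft_force: [-1.1, 0.2, -1.7]
grip_width: 0.573
grip_force: 25.0
```

Emit:
{"name": "jog_arm", "arguments": {
  "commands": [
    [0.4,0,0,-0.004,0,0,0],
    [0.4,0,0,-0.008,0,0,0],
    [0.4,0,0,-0.012,0,0,0],
    [0.4,0,0,-0.014,0,0,0],
    [0.4,0,0,-0.014,0,0,0]
  ]
}}

```text
time: 5.57
position: [0.4819, 0.3349, 0.0241]
tool_rot: [-3.136, -0.179, -0.002]
ft_force: [-0.3, 1.0, -1.7]
grip_width: 0.571
grip_force: 25.0
```

Emit:
{"name": "jog_arm", "arguments": {
  "commands": [
    [0.75,0,0,0,0,0,0],
    [0.75,0,0,0,0,0,0],
    [0.75,0,0,0,0,0,0],
    [0.75,0,0,0,0,0,0],
    [0.75,0,0,0,0,0,0]
  ]
}}

```text
time: 5.98
position: [0.4814, 0.3347, 0.0234]
tool_rot: [-3.136, -0.179, -0.001]
ft_force: [0.1, 0.1, -0.4]
grip_width: 0.742
grip_force: 0.0
```

Emit:
{"name": "jog_arm", "arguments": {
  "commands": [
    [0.75,0,0,0.03,0,0,0],
    [0.75,0,0,0.1,0,0,0],
    [0.75,0,0,0.18,0,0,0],
    [0.75,0,0,0.26,0,0,0],
    [1,0,0,0.34,0,0,0]
  ]
}}

```text
time: 6.4
position: [0.4807, 0.3348, 0.1961]
tool_rot: [-3.136, -0.181, -0.001]
ft_force: [0.4, -0.4, 0.2]
grip_width: 0.78
grip_force: 0.0
```

Emit:
{"name": "jog_arm", "arguments": {
  "commands": [
    [1,0.005,-0.04,0.03,0,0,-0.04],
    [1,0.01,-0.1,0.05,0,0,-0.1],
    [1,0.015,-0.17,0.05,0,0,-0.17],
    [1,0.02,-0.24,0.05,0,0,-0.24],
    [1,0.028,-0.318,0.05,0,0,-0.303]
  ]
}}

```text
time: 6.82
position: [0.4948, 0.1756, 0.2198]
tool_rot: [-3.14, 0.068, -0.003]
ft_force: [0.7, -0.0, -0.5]
grip_width: 0.992
grip_force: 0.0
```

Emit:
{"name": "jog_arm", "arguments": {
  "commands": [
    [1,0.005,-0.064,0,0,0,-0.06],
    [1,0.01,-0.128,0,0,0,-0.12],
    [1,0.015,-0.192,0,0,0,-0.18],
    [1,0.02,-0.256,0,0,0,-0.24],
    [1,0.028,-0.318,0,0,0,-0.303]
  ]
}}

```text
time: 7.23
position: [0.509, 0.0152, 0.2195]
tool_rot: [3.125, -0.32, 0.002]
ft_force: [1.0, 0.9, 0.1]
grip_width: 1.001
grip_force: 0.0
```

Emit:
{"name": "jog_arm", "arguments": {
  "commands": [
    [1,0.005,-0.064,0,0,0,-0.06],
    [1,0.01,-0.128,0,0,0,-0.12],
    [1,0.015,-0.192,0,0,0,-0.18],
    [1,0.02,-0.256,0,0,0,-0.24],
    [1,0.028,-0.318,0,0,0,-0.303]
  ]
}}

```text
time: 7.65
position: [0.5232, -0.1439, 0.2194]
tool_rot: [3.089, -0.567, 0.002]
ft_force: [0.4, -0.6, 0.3]
grip_width: 0.995
grip_force: 0.0
```

Emit:
{"name": "jog_arm", "arguments": {
  "commands": [
    [1,0.005,-0.064,0,0,0,-0.06],
    [1,0.01,-0.128,0,0,0,-0.12],
    [1,0.015,-0.192,0,0,0,-0.18],
    [1,0.02,-0.256,0,0,0,-0.24],
    [1,0.028,-0.318,0,0,0,-0.303]
  ]
}}

```text
time: 8.07
position: [0.5372, -0.3035, 0.2189]
tool_rot: [3.035, -0.811, 0.001]
ft_force: [0.1, -0.8, 0.6]
grip_width: 1.001
grip_force: 0.0
```

Run:
```python
from h import *
snap('top','t2.png');snap('side','s2.png');s=ctrl.get_state();print(s['position'],s['tool_rot'],s['grip_width'],s['joint_positions'])
a=cv2.imread('pics/t2.png');b=cv2.imread('pics/s2.png')
o=np.zeros((600,800,3),np.uint8)
o[:300,:400]=cv2.resize(a[180:280,95:228],(400,300),interpolation=cv2.INTER_CUBIC)
o[300:,:400]=cv2.resize(a[150:250,320:453],(400,300),interpolation=cv2.INTER_CUBIC)
o[:,400:]=cv2.resize(b[100:400,210:410],(400,600),interpolation=cv2.INTER_CUBIC)
cv2.imwrite('pics/t2c.png',o)
```

```text
[ 0.53574534 -0.30892114  0.21789025] [ 3.02913874e+00 -8.22282436e-01  1.23925264e-04] 1.0014236542155945 [ 0.77032959  0.27597557 -0.35483598  1.53232734  0.10002448  1.35022966
 -1.69495992]
```

View pics/t2c.png

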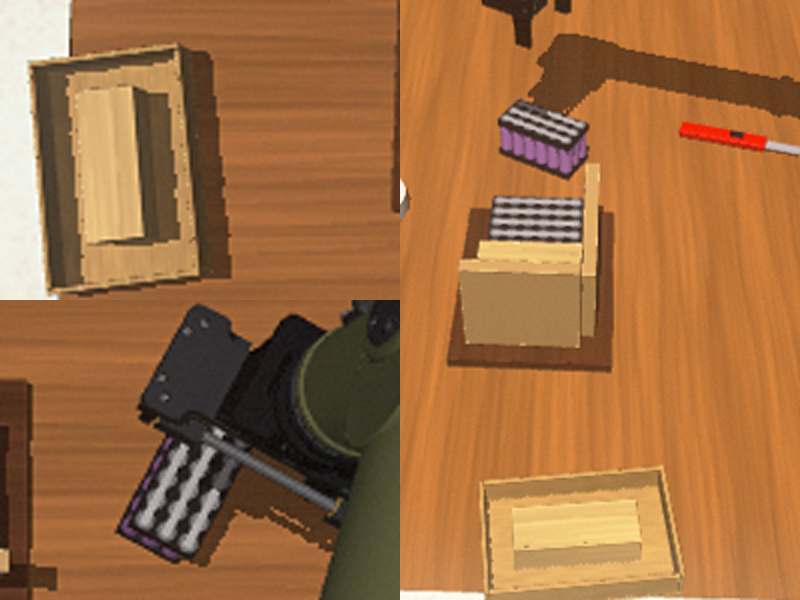

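Batten lies flat in the tray (tray crop, about (108,165)); lower course untouched; gripper is above the brick and its orientation matches. Descending in two steps.

Emit:
{"name": "jog_arm", "arguments": {
  "commands": [
    [1,0,0,-0.05,0,0,0],
    [1,0,0,-0.1,0,0,0],
    [1,0,0,-0.14,0,0,0],
    [1,0,0,-0.18,0,0,0],
    [1,0,0,-0.18,0,0,0]
  ]
}}

```text
time: 8.58
position: [0.5349, -0.2996, 0.1241]
tool_rot: [-3.034, 0.806, 0.011]
ft_force: [-1.1, -0.1, -0.4]
grip_width: 0.998
grip_force: 0.0
```

Run:
```python
from h import *
snap('top','t3.png');snap('side','s3.png');s=ctrl.get_state();print(s['position'],s['tool_rot'])
a=cv2.imread('pics/t3.png');b=cv2.imread('pics/s3.png')
o=np.zeros((400,800,3),np.uint8)
o[:,:400]=cv2.resize(a[160:260,340:440],(400,400),interpolation=cv2.INTER_CUBIC)
o[:,400:]=cv2.resize(b[100:200,235:335],(400,400),interpolation=cv2.INTER_CUBIC)
cv2.imwrite('pics/t3c.png',o)
```

```text
[ 0.53729772 -0.30090868  0.12831637] [-3.03535303e+00  8.07228232e-01  1.30791261e-03]
```

View pics/t3c.png

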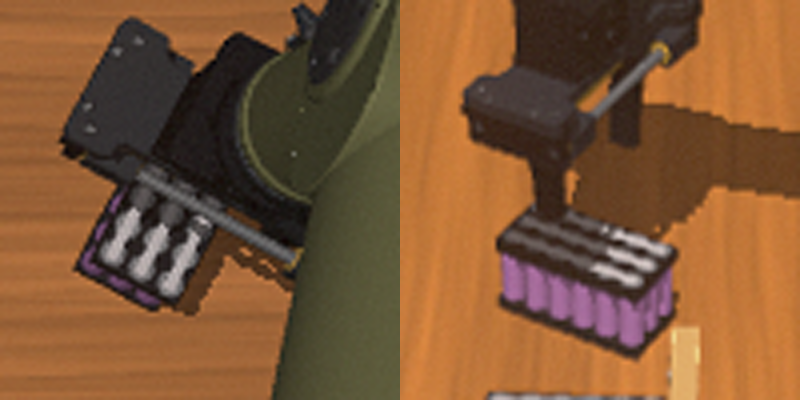

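Run:
```python
from fit import *
T=np.array([.537,-.301]);e=np.array([np.sin(.525),np.cos(.525)])
for z in(.128,):
  for s in(.0435,.0585,-.0435,-.0585): 
    p=pix(ds,[*(T+s*e),z]); print(s,z,400+(p[0]-235)*4,(p[1]-100)*4)
B=np.array([.537,-.3021]);x=np.array([np.cos(.5217),-np.sin(.5217)]);y=np.array([np.sin(.5217),np.cos(.5217)])
for a,b in((1,1),(1,-1),(-1,-1),(-1,1)):
    P=[*(B+.06*a*x+.03*b*y),.065]; p=pix(ds,P);q=pix(d,P); print(a,b,400+(p[0]-235)*4,(p[1]-100)*4,(q[0]-340)*4,(q[1]-160)*4)
```

```text
0.0435 0.128 550.7798700370922 205.87483842456368
0.0585 0.128 538.8825200791052 217.30255528507826
-0.0435 0.128 616.9917787062132 142.27656252808947
-0.0585 0.128 627.9483420791239 131.7524958718966
1 1 493.1807028879052 239.26652982444148 177.37850187489448 94.49364044551044
1 -1 538.2095625015884 196.2179441772164 262.0542020470534 140.73734971783313
-1 -1 678.5925988963093 248.396924474608 173.22718709532273 306.84572322875295
-1 1 635.575602580682 294.0356180131514 87.81688785864526 259.4229410522254
```

Projected finger and brick corners coincide with the crop (finger tip ~(550,213), brick corners (497,240),(678,248)), so the pose is right. Descend and grip.

Emit:
{"name": "jog_arm", "arguments": {
  "commands": [
    [1,0,-0.002,-0.04,0,0,0],
    [1,0,-0.002,-0.09,0,0,0],
    [1,0,-0.002,-0.14,0,0,0],
    [1,0,-0.002,-0.18,0,0,0],
    [1,0,-0.002,-0.21,0,0,0]
  ]
}}

```text
time: 9.1
position: [0.5381, -0.3026, 0.0236]
tool_rot: [3.036, -0.808, 0.002]
ft_force: [1.0, -0.2, 0.7]
grip_width: 0.998
grip_force: 0.0
```

Emit:
{"name": "jog_arm", "arguments": {
  "commands": [
    [0.5,0,0,0,0,0,0],
    [0.5,0,0,0,0,0,0],
    [0.5,0,0,0,0,0,0],
    [0.5,0,0,0,0,0,0],
    [0.5,0,0,0,0,0,0]
  ],
  "grip_force": 35
}}

```text
time: 9.52
position: [0.5384, -0.303, 0.0249]
tool_rot: [3.035, -0.808, 0.004]
ft_force: [-0.1, 0.2, -0.7]
grip_width: 0.707
grip_force: 0.2
```

Emit:
{"name": "jog_arm", "arguments": {
  "commands": [
    [0.5,0,0,0,0,0,0],
    [0.5,0,0,0,0,0,0],
    [0.5,0,0,0,0,0,0],
    [0.5,0,0,0,0,0,0],
    [0.5,0,0,0,0,0,0]
  ]
}}

```text
time: 9.93
position: [0.5382, -0.3033, 0.0249]
tool_rot: [3.034, -0.808, 0.004]
ft_force: [-2.1, -0.3, 6.4]
grip_width: 0.684
grip_force: 35.0
```

Emit:
{"name": "jog_arm", "arguments": {
  "commands": [
    [0.5,0,0,0.02,0,0,0],
    [0.5,0,0,0.08,0,0,0],
    [0.5,0,0,0.15,0,0,0],
    [0.5,0,0,0.23,0,0,0],
    [0.5,0,0,0.3,0,0,0]
  ]
}}

```text
time: 10.35
position: [0.5361, -0.3015, 0.1738]
tool_rot: [-3.035, 0.808, 0.004]
ft_force: [1.0, -0.7, -6.6]
grip_width: 0.688
grip_force: 35.0
```

Emit:
{"name": "jog_arm", "arguments": {
  "commands": [
    [0.5,0.003,0.03,0,0,0,0.06],
    [0.5,0.006,0.08,0,0,0,0.15],
    [0.5,0.01,0.14,0,0,0,0.26],
    [0.5,0.014,0.2,0,0,0,0.37],
    [0.5,0.018,0.27,0,0,0,0.48]
  ]
}}

```text
time: 10.77
position: [0.5446, -0.1652, 0.1712]
tool_rot: [-3.114, 0.416, 0.006]
ft_force: [0.6, 0.4, -6.0]
grip_width: 0.684
grip_force: 35.0
```

Emit:
{"name": "jog_arm", "arguments": {
  "commands": [
    [0.5,0.004,0.07,0,0,0,0.12],
    [0.5,0.008,0.14,0,0,0,0.24],
    [0.5,0.012,0.2,0,0,0,0.35],
    [0.5,0.015,0.25,0,0,0,0.44],
    [0.5,0.018,0.269,0,0,0,0.48]
  ]
}}

```text
time: 11.18
position: [0.5534, -0.0246, 0.1718]
tool_rot: [-3.138, 0.009, 0.005]
ft_force: [-0.4, 0.4, -7.7]
grip_width: 0.687
grip_force: 35.0
```

Emit:
{"name": "jog_arm", "arguments": {
  "commands": [
    [0.5,0,0,-0.01,0,0,0],
    [0.5,0,0,-0.03,0,0,0],
    [0.5,0,0,-0.05,0,0,0],
    [0.5,0,0,-0.07,0,0,0],
    [0.5,0,0,-0.08,0,0,0]
  ]
}}

```text
time: 11.6
position: [0.5535, -0.0344, 0.1302]
tool_rot: [-3.141, 0.032, 0.007]
ft_force: [-0.4, -0.0, -7.6]
grip_width: 0.684
grip_force: 35.0
```

Emit:
{"name": "jog_arm", "arguments": {
  "commands": [
    [0.5,0,0,-0.01,0,0,0],
    [0.5,0,0,-0.015,0,0,0],
    [0.5,0,0,-0.02,0,0,0],
    [0.5,0,0,-0.02,0,0,0],
    [0.5,0,0,-0.02,0,0,0]
  ]
}}

```text
time: 12.02
position: [0.5555, -0.033, 0.1233]
tool_rot: [3.141, -0.028, 0.001]
ft_force: [0.8, 0.5, -6.1]
grip_width: 0.686
grip_force: 35.0
```

Run:
```python
from h import *
snap('top','t4.png');snap('side','s4.png');s=ctrl.get_state();print(s['position'],s['tool_rot'],s['ft_force'],s['joint_positions'])
a=cv2.imread('pics/t4.png');b=cv2.imread('pics/s4.png')
o=np.zeros((480,800,3),np.uint8)
o[:,:400]=cv2.resize(a[150:270,230:330],(400,480),interpolation=cv2.INTER_CUBIC)
o[:,400:]=cv2.resize(b[150:270,230:330],(400,480),interpolation=cv2.INTER_CUBIC)
cv2.imwrite('pics/t4c.png',o)
```

```text
[ 0.55565263 -0.03288598  0.12358806] [ 3.14126737e+00 -2.78617353e-02  1.44794368e-03] [-0.0872774  -0.12582335 -6.57679433] [ 0.52226221  0.2413507  -0.57779532  1.79316783  0.1439112   1.14806624
 -1.68995355]
```

View pics/t4c.png

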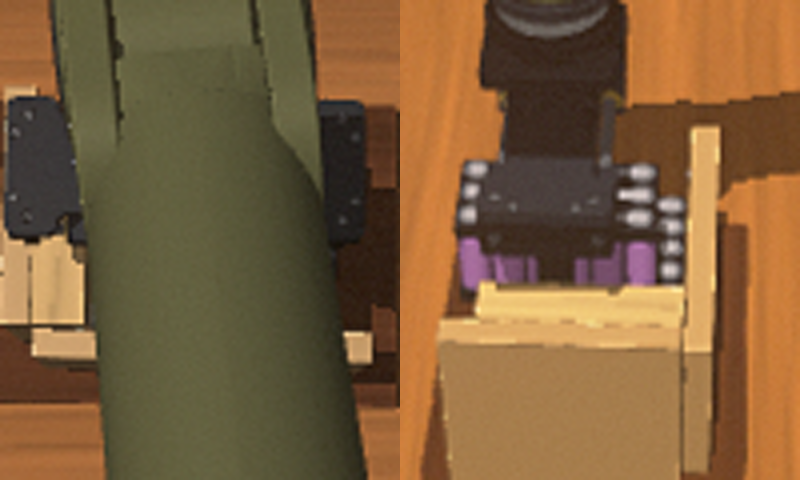

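Brick hangs level and aligned, just clear of course and spacer. Lower gently.

Emit:
{"name": "jog_arm", "arguments": {
  "commands": [
    [0.5,0,0,-0.006,0,0,0],
    [0.5,0,0,-0.012,0,0,0],
    [0.5,0,0,-0.02,0,0,0],
    [0.5,0,0,-0.026,0,0,0],
    [0.5,0,0,-0.03,0,0,0]
  ]
}}

```text
time: 12.53
position: [0.5548, -0.0329, 0.1073]
tool_rot: [-3.141, 0.028, 0.002]
ft_force: [1.6, -0.3, -6.3]
grip_width: 0.687
grip_force: 35.0
```

Emit:
{"name": "jog_arm", "arguments": {
  "commands": [
    [0.5,0,0,-0.001,0,0,0],
    [0.5,0,0,-0.002,0,0,0],
    [0.5,0,0,-0.003,0,0,0],
    [0.5,0,0,-0.004,0,0,0],
    [0.5,0,0,-0.004,0,0,0]
  ]
}}

```text
time: 12.95
position: [0.5553, -0.0329, 0.1061]
tool_rot: [3.141, -0.028, 0.0]
ft_force: [-0.1, 0.5, -7.0]
grip_width: 0.687
grip_force: 35.0
```

Emit:
{"name": "jog_arm", "arguments": {
  "commands": [
    [0.5,0,0,-0.001,0,0,0],
    [0.5,0,0,-0.002,0,0,0],
    [0.5,0,0,-0.002,0,0,0],
    [0.5,0,0,-0.002,0,0,0],
    [0.5,0,0,-0.002,0,0,0]
  ]
}}

```text
time: 13.37
position: [0.5553, -0.0329, 0.1051]
tool_rot: [3.141, -0.028, 0.0]
ft_force: [-0.6, 0.2, -6.3]
grip_width: 0.684
grip_force: 35.0
```

Emit:
{"name": "jog_arm", "arguments": {
  "commands": [
    [0.5,0,0,-0.001,0,0,0],
    [0.5,0,0,-0.001,0,0,0],
    [0.5,0,0,-0.001,0,0,0],
    [0.5,0,0,-0.001,0,0,0],
    [0.5,0,0,-0.001,0,0,0]
  ]
}}

```text
time: 13.78
position: [0.5553, -0.0329, 0.105]
tool_rot: [3.141, -0.028, 0.0]
ft_force: [-1.6, -0.4, -2.6]
grip_width: 0.688
grip_force: 35.0
```

Emit:
{"name": "jog_arm", "arguments": {
  "commands": [
    [0.5,0,0,-0.001,0,0,0],
    [0.5,0,0,-0.001,0,0,0],
    [0.72,0,0,-0.001,0,0,0],
    [0.78,0,0,-0.001,0,0,0],
    [0.78,0,0,-0.001,0,0,0]
  ]
}}

```text
time: 14.2
position: [0.5562, -0.0329, 0.1045]
tool_rot: [3.141, -0.028, 0.003]
ft_force: [-0.5, -0.5, 0.3]
grip_width: 0.761
grip_force: 0.0
```

Emit:
{"name": "jog_arm", "arguments": {
  "commands": [
    [0.78,0,0,0,0,0,0],
    [0.78,0,0,0.01,0,0,0],
    [0.78,0,0,0.05,0,0,0],
    [0.78,0,0,0.1,0,0,0],
    [0.78,0,0,0.16,0,0,0]
  ]
}}

```text
time: 14.62
position: [0.5543, -0.0328, 0.184]
tool_rot: [-3.141, 0.028, 0.004]
ft_force: [0.5, -0.6, 1.1]
grip_width: 0.776
grip_force: 0.0
```

Emit:
{"name": "jog_arm", "arguments": {
  "commands": [
    [0.6,0,-0.03,0,0,0,0.2],
    [0.6,0,-0.06,0,0,0,0.4],
    [0.6,0,-0.09,0,0,0,0.6],
    [0.6,0,-0.12,0,0,0,0.8],
    [0.6,0,-0.15,0,0,0,1]
  ]
}}

```text
time: 15.03
position: [0.5555, -0.1086, 0.1846]
tool_rot: [3.039, 0.794, 0.001]
ft_force: [-1.0, 0.1, 0.3]
grip_width: 0.605
grip_force: 0.0
```

Emit:
{"name": "jog_arm", "arguments": {
  "commands": [
    [0.6,0,0,0,0,0,0.2],
    [0.6,0,0,0,0,0,0.4],
    [0.6,0,0,0,0,0,0.6],
    [0.6,0,0,0,0,0,0.8],
    [0.6,0,0,0,0,0,1]
  ]
}}

```text
time: 15.45
position: [0.5555, -0.108, 0.1845]
tool_rot: [2.73, 1.553, 0.001]
ft_force: [0.3, 0.3, -0.6]
grip_width: 0.602
grip_force: 0.0
```

Emit:
{"name": "jog_arm", "arguments": {
  "commands": [
    [0.6,0,0,0,0,0,0.2],
    [0.6,0,0,0,0,0,0.4],
    [0.6,0,0,0,0,0,0.6],
    [0.6,0,0,0,0,0,0.8],
    [0.6,0,0,0,0,0,1]
  ]
}}

```text
time: 15.87
position: [0.5555, -0.1079, 0.1845]
tool_rot: [2.235, 2.207, 0.001]
ft_force: [0.3, 0.2, -0.8]
grip_width: 0.6
grip_force: 0.0
```

Emit:
{"name": "jog_arm", "arguments": {
  "commands": [
    [0.6,0,0,0,0.05,0,0],
    [0.6,0,0,-0.04,0.1,0,0],
    [0.6,0,0,-0.08,0.15,0,0],
    [0.6,0,0,-0.1,0.2,0,0],
    [0.6,0,0,-0.1,0.2,0,0]
  ]
}}

```text
time: 16.28
position: [0.5534, -0.1098, 0.1315]
tool_rot: [-2.189, -2.139, -0.111]
ft_force: [-1.2, -0.7, -0.1]
grip_width: 0.603
grip_force: 0.0
```

Run:
```python
from h import *
from scipy.spatial.transform import Rotation as R
snap('top','t5.png');snap('side','s5.png');s=ctrl.get_state();print(s['position'],R.from_rotvec(s['tool_rot']).as_matrix().round(3),s['ft_force'],s['joint_positions'])
a=cv2.imread('pics/t5.png');b=cv2.imread('pics/s5.png')
o=np.zeros((480,800,3),np.uint8)
o[:,:400]=cv2.resize(a[150:270,230:330],(400,480),interpolation=cv2.INTER_CUBIC)
o[:,400:]=cv2.resize(b[150:270,230:330],(400,480),interpolation=cv2.INTER_CUBIC)
cv2.imwrite('pics/t5c.png',o)
```

```text
[ 0.55530989 -0.10839097  0.13423765] [[ 0.02   1.    -0.   ]
 [ 0.994 -0.02   0.105]
 [ 0.105 -0.002 -0.994]] [ 0.26169234  0.51387562 -0.27255979] [ 0.81022244  0.29544529 -0.69701663  1.7368962   0.08998776  1.19108337
  0.07945677]
```

View pics/t5c.png

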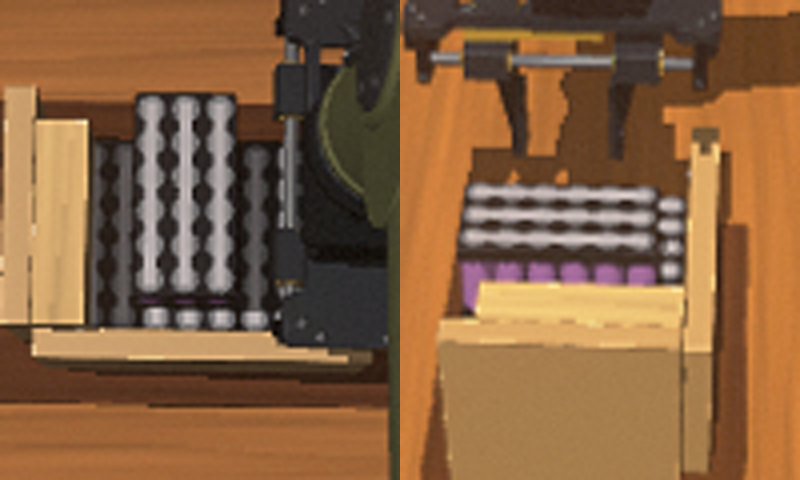

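Brick stands level on the course parallel to the spacer, gap as planned; fingers behind its -y side. Descend and approach.

Emit:
{"name": "jog_arm", "arguments": {
  "commands": [
    [0.6,0,0,-0.02,0,0,0],
    [0.6,0,0,-0.05,0,0,0],
    [0.6,0,0,-0.07,0,0,0],
    [0.6,0,0,-0.08,0,0,0],
    [0.6,0,0,-0.08,0,0,0]
  ]
}}

```text
time: 16.8
position: [0.5545, -0.1074, 0.093]
tool_rot: [-2.185, -2.147, -0.111]
ft_force: [0.1, -0.0, -0.3]
grip_width: 0.599
grip_force: 0.0
```

Emit:
{"name": "jog_arm", "arguments": {
  "commands": [
    [0.6,0,0.015,0,0,0,0],
    [0.6,0,0.03,0,0,0,0],
    [0.6,0,0.045,0,0,0,0],
    [0.6,0,0.055,0,0,0,0],
    [0.6,0,0.06,0,0,0,0]
  ]
}}

```text
time: 17.22
position: [0.5555, -0.0761, 0.0946]
tool_rot: [-2.184, -2.15, -0.114]
ft_force: [0.7, -0.0, -0.8]
grip_width: 0.596
grip_force: 0.0
```

Emit:
{"name": "jog_arm", "arguments": {
  "commands": [
    [0.6,0,0.003,0,0,0,0],
    [0.6,0,0.006,0,0,0,0],
    [0.6,0,0.01,0,0,0,0],
    [0.6,0,0.013,0,0,0,0],
    [0.6,0,0.016,0,0,0,0]
  ]
}}

```text
time: 17.63
position: [0.5553, -0.0717, 0.0941]
tool_rot: [-2.189, -2.148, -0.111]
ft_force: [0.4, -3.5, 1.0]
grip_width: 0.602
grip_force: 1.8
```

Emit:
{"name": "jog_arm", "arguments": {
  "commands": [
    [0.6,0,0.003,0,0,0,0],
    [0.6,0,0.006,0,0,0,0],
    [0.6,0,0.01,0,0,0,0],
    [0.6,0,0.013,0,0,0,0],
    [0.6,0,0.016,0,0,0,0]
  ]
}}

```text
time: 18.05
position: [0.5553, -0.0618, 0.0941]
tool_rot: [-2.187, -2.148, -0.113]
ft_force: [1.1, -3.8, 1.2]
grip_width: 0.598
grip_force: 1.8
```

Emit:
{"name": "jog_arm", "arguments": {
  "commands": [
    [0.6,0,0.004,0,0,0,0],
    [0.6,0,0.008,0,0,0,0],
    [0.6,0,0.012,0,0,0,0],
    [0.6,0,0.016,0,0,0,0],
    [0.6,0,0.02,0,0,0,0]
  ]
}}

```text
time: 18.47
position: [0.5552, -0.0517, 0.0941]
tool_rot: [-2.186, -2.148, -0.113]
ft_force: [0.1, -3.8, 1.5]
grip_width: 0.601
grip_force: 1.8
```

Emit:
{"name": "jog_arm", "arguments": {
  "commands": [
    [0.6,0,0.002,0,0,0,0],
    [0.6,0,0.004,0,0,0,0],
    [0.6,0,0.005,0,0,0,0],
    [0.6,0,0.006,0,0,0,0],
    [0.6,0,0.006,0,0,0,0]
  ]
}}

```text
time: 18.88
position: [0.5552, -0.0489, 0.0941]
tool_rot: [-2.186, -2.148, -0.113]
ft_force: [-0.6, -3.1, 0.5]
grip_width: 0.6
grip_force: 1.7
```

Emit:
{"name": "jog_arm", "arguments": {
  "commands": [
    [0.6,0,0.001,0,0,0,0],
    [0.6,0,0.002,0,0,0,0],
    [0.6,0,0.003,0,0,0,0],
    [0.6,0,0.004,0,0,0,0],
    [0.6,0,0.004,0,0,0,0]
  ]
}}

```text
time: 19.3
position: [0.5553, -0.0469, 0.0941]
tool_rot: [-2.186, -2.148, -0.113]
ft_force: [-0.2, -3.7, 1.8]
grip_width: 0.598
grip_force: 1.9
```

Emit:
{"name": "jog_arm", "arguments": {
  "commands": [
    [0.6,0,0.001,0,0,0,0],
    [0.6,0,0.002,0,0,0,0],
    [0.6,0,0.003,0,0,0,0],
    [0.6,0,0.003,0,0,0,0],
    [0.6,0,0.003,0,0,0,0]
  ]
}}

```text
time: 19.72
position: [0.5552, -0.0468, 0.0941]
tool_rot: [-2.188, -2.148, -0.111]
ft_force: [-1.3, -6.1, 1.3]
grip_width: 0.599
grip_force: 3.0
```

Stopped moving; force rising: against the spacer. Press firmer.

Emit:
{"name": "jog_arm", "arguments": {
  "commands": [
    [0.6,0,0.001,0,0,0,0],
    [0.6,0,0.002,0,0,0,0],
    [0.6,0,0.003,0,0,0,0],
    [0.6,0,0.004,0,0,0,0],
    [0.6,0,0.004,0,0,0,0]
  ]
}}

```text
time: 20.13
position: [0.5551, -0.0466, 0.0941]
tool_rot: [-2.19, -2.148, -0.108]
ft_force: [-1.6, -10.0, 2.5]
grip_width: 0.603
grip_force: 4.5
```

Emit:
{"name": "jog_arm", "arguments": {
  "commands": [
    [0.6,0,0.001,0,0,0,0],
    [0.6,0,0.001,0,0,0,0],
    [0.6,0,0.001,0,0,0,0],
    [0.6,0,0.001,0,0,0,0],
    [0.6,0,0.001,0,0,0,0]
  ]
}}

```text
time: 20.55
position: [0.5551, -0.0465, 0.0941]
tool_rot: [-2.191, -2.147, -0.108]
ft_force: [-1.1, -9.4, 2.7]
grip_width: 0.603
grip_force: 4.9
```

Emit:
{"name": "jog_arm", "arguments": {
  "commands": [
    [0.6,0,0.002,0,0,0,0],
    [0.6,0,0.004,0,0,0,0],
    [0.6,0,0.006,0,0,0,0],
    [0.6,0,0.006,0,0,0,0],
    [0.6,0,0.006,0,0,0,0]
  ]
}}

```text
time: 20.97
position: [0.555, -0.0464, 0.0941]
tool_rot: [-2.195, -2.148, -0.104]
ft_force: [-1.9, -14.8, 4.3]
grip_width: 0.601
grip_force: 7.2
```

Emit:
{"name": "jog_arm", "arguments": {
  "commands": [
    [0.6,0,0,0,0,0,0],
    [0.6,0,0,0,0,0,0],
    [0.6,0,0,0,0,0,0],
    [0.6,0,0,0,0,0,0],
    [0.6,0,0,0,0,0,0]
  ]
}}

```text
time: 21.38
position: [0.555, -0.0463, 0.0942]
tool_rot: [-2.195, -2.148, -0.104]
ft_force: [-2.1, -14.8, 3.9]
grip_width: 0.595
grip_force: 7.2
```

Emit:
{"name": "jog_arm", "arguments": {
  "commands": [
    [0.6,0,-0.01,0,0,0,0],
    [0.6,0,-0.025,0,0,0,0],
    [0.6,0,-0.045,0,0,0,0],
    [0.6,0,-0.065,0,0,0,0],
    [0.6,0,-0.08,0,0,0,0]
  ]
}}

```text
time: 21.8
position: [0.5552, -0.0805, 0.0939]
tool_rot: [-2.186, -2.147, -0.113]
ft_force: [-0.1, -1.1, -0.2]
grip_width: 0.602
grip_force: 0.0
```

Emit:
{"name": "jog_arm", "arguments": {
  "commands": [
    [0.6,0,0,0.05,0,0,0],
    [0.6,0,0,0.1,-0.05,0,0],
    [0.5,0,0,0.15,-0.1,0,0],
    [0.4,0,0,0.2,-0.15,0,0],
    [0.3,0,0,0.24,-0.2,0,0]
  ]
}}

```text
time: 22.22
position: [0.5557, -0.0799, 0.2161]
tool_rot: [2.24, 2.2, 0.001]
ft_force: [1.5, 0.9, 0.1]
grip_width: 0.455
grip_force: 0.0
```

Emit:
{"name": "jog_arm", "arguments": {
  "commands": [
    [0.25,0.04,0.03,0,0,0,-0.2],
    [0.25,0.08,0.06,0,0,0,-0.4],
    [0.25,0.12,0.09,0,0,0,-0.6],
    [0.25,0.16,0.12,0,0,0,-0.8],
    [0.25,0.2,0.147,0,0,0,-1]
  ]
}}

```text
time: 22.63
position: [0.6561, -0.0055, 0.2138]
tool_rot: [-2.738, -1.539, 0.0]
ft_force: [-0.2, -1.2, 0.8]
grip_width: 0.256
grip_force: 0.0
```

Emit:
{"name": "jog_arm", "arguments": {
  "commands": [
    [0.25,0,0,0,0,0,-0.2],
    [0.25,0,0,0,0,0,-0.4],
    [0.25,0,0,0,0,0,-0.6],
    [0.25,0,0,0,0,0,-0.8],
    [0.25,0,0,0,0,0,-1]
  ]
}}

```text
time: 23.05
position: [0.6552, -0.0064, 0.2136]
tool_rot: [-3.043, -0.778, 0.001]
ft_force: [0.6, -1.0, 0.6]
grip_width: 0.248
grip_force: 0.0
```

Emit:
{"name": "jog_arm", "arguments": {
  "commands": [
    [0.25,0,0,0,0,0,-0.2],
    [0.25,0,0,0,0,0,-0.4],
    [0.25,0,0,0,0,0,-0.6],
    [0.25,0,0,0,0,0,-0.8],
    [0.25,0,0,0,0,0,-1]
  ]
}}

```text
time: 23.47
position: [0.6552, -0.0064, 0.2137]
tool_rot: [-3.141, 0.036, 0.001]
ft_force: [0.5, -0.0, -0.1]
grip_width: 0.251
grip_force: 0.0
```

Emit:
{"name": "jog_arm", "arguments": {
  "commands": [
    [0.25,0,0,-0.02,0,0.05,0],
    [0.25,0,0,-0.05,0,0.1,0],
    [0.25,0,0,-0.09,0,0.15,0],
    [0.25,0,0,-0.12,0,0.2,0],
    [0.25,0,0,-0.12,0,0.2,0]
  ]
}}

```text
time: 23.88
position: [0.6535, -0.0067, 0.1494]
tool_rot: [-3.136, 0.028, 0.177]
ft_force: [-0.6, -0.3, -1.3]
grip_width: 0.249
grip_force: 0.0
```

Run:
```python
from h import *
from scipy.spatial.transform import Rotation as R
snap('top','t6.png');snap('side','s6.png');s=ctrl.get_state();print(s['position'],R.from_rotvec(s['tool_rot']).as_matrix().round(3),s['ft_force'],s['joint_positions'])
a=cv2.imread('pics/t6.png');b=cv2.imread('pics/s6.png')
o=np.zeros((480,800,3),np.uint8)
o[:,:400]=cv2.resize(a[150:270,230:330],(400,480),interpolation=cv2.INTER_CUBIC)
o[:,400:]=cv2.resize(b[150:270,230:330],(400,480),interpolation=cv2.INTER_CUBIC)
cv2.imwrite('pics/t6c.png',o)
```

```text
[ 0.65501375 -0.00635551  0.15331455] [[ 0.994 -0.018 -0.106]
 [-0.018 -1.     0.001]
 [-0.106  0.001 -0.994]] [ 0.54242635 -0.76250797  1.08864676] [ 0.31405508  0.49541759 -0.47937103  1.40466017  0.20990041  1.40125699
 -1.76211945]
```

View pics/t6c.png

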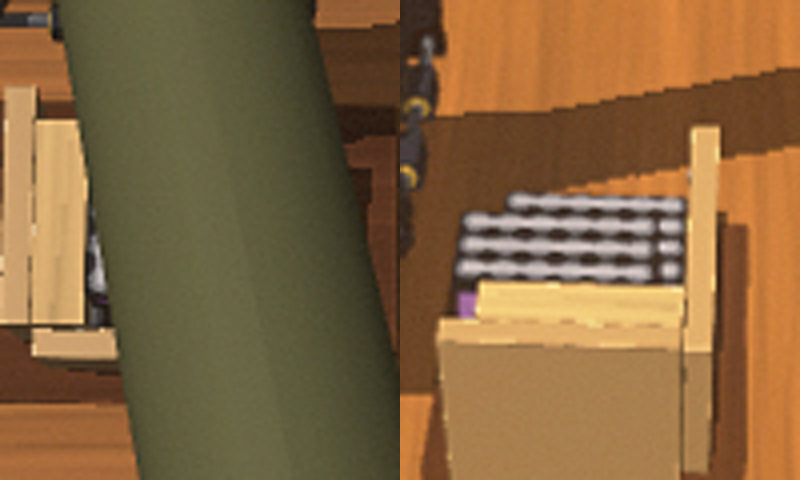

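Side view: brick flush with the spacer, about 18 mm short of the back stop. Descend and push endways.

Emit:
{"name": "jog_arm", "arguments": {
  "commands": [
    [0.25,0,0,-0.03,0,0,0],
    [0.25,0,0,-0.06,0,0,0],
    [0.25,0,0,-0.09,0,0,0],
    [0.25,0,0,-0.117,0,0,0],
    [0.25,0,0,-0.117,0,0,0]
  ]
}}

```text
time: 24.4
position: [0.6539, -0.0067, 0.0938]
tool_rot: [3.136, -0.028, -0.169]
ft_force: [-0.9, -0.3, 0.3]
grip_width: 0.252
grip_force: 0.0
```

Emit:
{"name": "jog_arm", "arguments": {
  "commands": [
    [0.25,-0.012,0,0,0,0,0],
    [0.25,-0.024,0,0,0,0,0],
    [0.25,-0.036,0,0,0,0,0],
    [0.25,-0.044,0,0,0,0,0],
    [0.25,-0.05,0,0,0,0,0]
  ]
}}

```text
time: 24.82
position: [0.6299, -0.0065, 0.0966]
tool_rot: [3.136, -0.028, -0.163]
ft_force: [0.3, -0.1, 0.2]
grip_width: 0.25
grip_force: 0.0
```

Emit:
{"name": "jog_arm", "arguments": {
  "commands": [
    [0.25,-0.003,0,0,0,0,0],
    [0.25,-0.006,0,0,0,0,0],
    [0.25,-0.01,0,0,0,0,0],
    [0.25,-0.013,0,0,0,0,0],
    [0.25,-0.016,0,0,0,0,0]
  ]
}}

```text
time: 25.23
position: [0.6233, -0.0064, 0.096]
tool_rot: [3.137, -0.028, -0.16]
ft_force: [2.8, -0.6, 0.3]
grip_width: 0.249
grip_force: 1.7
```

Emit:
{"name": "jog_arm", "arguments": {
  "commands": [
    [0.25,-0.003,0,0,0,0,0],
    [0.25,-0.006,0,0,0,0,0],
    [0.25,-0.009,0,0,0,0,0],
    [0.25,-0.012,0,0,0,0,0],
    [0.25,-0.014,0,0,0,0,0]
  ]
}}

```text
time: 25.65
position: [0.6155, -0.0064, 0.0959]
tool_rot: [3.136, -0.028, -0.163]
ft_force: [4.2, 1.2, 2.2]
grip_width: 0.247
grip_force: 2.1
```

Emit:
{"name": "jog_arm", "arguments": {
  "commands": [
    [0.25,-0.003,0,0,0,0,0],
    [0.25,-0.006,0,0,0,0,0],
    [0.25,-0.008,0,0,0,0,0],
    [0.25,-0.01,0,0,0,0,0],
    [0.25,-0.011,0,0,0,0,0]
  ]
}}

```text
time: 26.07
position: [0.6103, -0.0064, 0.0959]
tool_rot: [3.136, -0.028, -0.162]
ft_force: [6.4, 0.8, 1.8]
grip_width: 0.245
grip_force: 2.9
```

Emit:
{"name": "jog_arm", "arguments": {
  "commands": [
    [0.25,-0.001,0,0,0,0,0],
    [0.25,-0.002,0,0,0,0,0],
    [0.25,-0.003,0,0,0,0,0],
    [0.25,-0.004,0,0,0,0,0],
    [0.25,-0.004,0,0,0,0,0]
  ]
}}

```text
time: 26.48
position: [0.6101, -0.0066, 0.096]
tool_rot: [3.137, -0.028, -0.156]
ft_force: [10.0, -0.3, -0.1]
grip_width: 0.255
grip_force: 4.6
```

Emit:
{"name": "jog_arm", "arguments": {
  "commands": [
    [0.25,-0.001,0,0,0,0,0],
    [0.25,-0.002,0,0,0,0,0],
    [0.25,-0.003,0,0,0,0,0],
    [0.25,-0.004,0,0,0,0,0],
    [0.25,-0.004,0,0,0,0,0]
  ]
}}

```text
time: 26.9
position: [0.61, -0.0069, 0.0961]
tool_rot: [3.137, -0.029, -0.149]
ft_force: [13.9, -0.4, -1.6]
grip_width: 0.245
grip_force: 6.7
```

Emit:
{"name": "jog_arm", "arguments": {
  "commands": [
    [0.25,-0.001,0,0,0,0,0],
    [0.25,-0.002,0,0,0,0,0],
    [0.25,-0.002,0,0,0,0,0],
    [0.25,-0.002,0,0,0,0,0],
    [0.25,-0.002,0,0,0,0,0]
  ]
}}

```text
time: 27.32
position: [0.6099, -0.0069, 0.0962]
tool_rot: [3.138, -0.029, -0.146]
ft_force: [15.1, -0.6, -3.3]
grip_width: 0.252
grip_force: 7.8
```

Emit:
{"name": "jog_arm", "arguments": {
  "commands": [
    [0.25,0.01,0,0,0,0,0],
    [0.25,0.03,0,0,0,0,0],
    [0.25,0.05,0,0,0,0,0],
    [0.25,0.07,0,0,0,0,0],
    [0.25,0.1,0,0,0,0,0]
  ]
}}

```text
time: 27.73
position: [0.6519, -0.0065, 0.0942]
tool_rot: [3.135, -0.027, -0.175]
ft_force: [0.5, 1.2, -0.1]
grip_width: 0.248
grip_force: 0.0
```

Emit:
{"name": "jog_arm", "arguments": {
  "commands": [
    [0.25,0,0,0.05,0,0,0],
    [0.25,0,0,0.12,0,0,0],
    [0.25,0,0,0.2,0,0,0],
    [0.25,0,0,0.28,0,0,0],
    [0.25,0,0,0.32,0,0,0]
  ]
}}

```text
time: 28.15
position: [0.6541, -0.006, 0.2597]
tool_rot: [3.136, -0.027, -0.164]
ft_force: [1.1, -0.4, 1.0]
grip_width: 0.253
grip_force: 0.0
```

Emit:
{"name": "jog_arm", "arguments": {
  "commands": [
    [0.25,0,-0.07,0,0,0,0],
    [0.25,0,-0.14,0,0,0,0],
    [0.25,0,-0.21,0,0,0,0],
    [0.25,0,-0.28,0,0,0,0],
    [0.25,0,-0.35,0,0,0,0]
  ]
}}

```text
time: 28.57
position: [0.6524, -0.1825, 0.2541]
tool_rot: [-3.137, 0.027, 0.174]
ft_force: [0.4, -0.4, 0.5]
grip_width: 0.25
grip_force: 0.0
```

Run:
```python
from h import *
snap('top','t7.png');snap('side','s7.png')
a=cv2.imread('pics/t7.png');b=cv2.imread('pics/s7.png')
o=np.zeros((480,800,3),np.uint8)
o[:,:400]=cv2.resize(a[150:270,230:330],(400,480),interpolation=cv2.INTER_CUBIC)
o[:,400:]=cv2.resize(b[150:270,230:330],(400,480),interpolation=cv2.INTER_CUBIC)
cv2.imwrite('pics/t7c.png',o)
```

```text
(no output)
```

View pics/t7c.png

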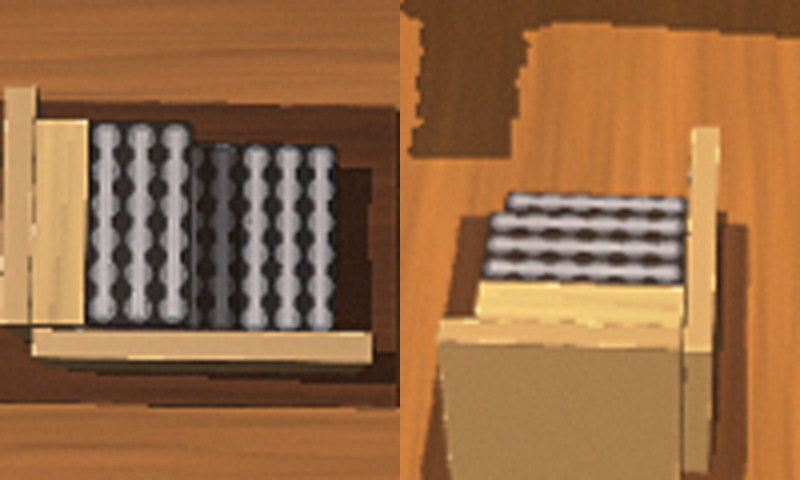

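The brick sits flush with the spacer (edge at x≈90) and the back stop (y≈328), parallel and level. Handing in.

```bash
python3 -c "
from bench import ctrl
print(ctrl.close_job())"
```

```text
the job is handed in; nothing more can be done
None
```

I handed in the job at about 29 s: the batten lies flat in the tray, and the spare brick sits on the lower course, pressed with about 15 N against the spacer and then the back stop; the judge's result wasn't shown.

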